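# Reset the ratchet block clamp on a printing block

### The job

The ratchet clamp was wound shut before its cherry block was in: press the knob down to free the pawl, turn it right back until the jaw is fully open, and let the knob up. Slide the block gently along the fence until its end is flush against the brass end stop, then wind the knob on click by click until the red sprung pad squeezes the block with about 10 N (first firm bite, never near solid). Never force the knob back against the pawl nor ram it down, leave the other things on the table alone, and let go.

Things in the scene. Friction and masses are not known exactly. Their poses are not given: they have to be found in the camera images.
- clamp: Block clamp, fixed to the table: dark wooden bed, top 12 mm above the table, spanning x -150..90, y -120..145 mm. Origin on the table; x runs along the fence from the open near end to the end stop, y from fence (-y side) to knob (+y side), z up. The brass fence stands 18 mm above the bed, inner face at y = -90 mm. Other mm figures in this list are in this frame.
- end_stop: Brass end stop across the far end of the bed, fixed to it, 12 x 70 mm, top 32 mm above the table, inner face at x = 60 mm, y -95..-25 mm (origin = the clamp's origin)
- stop_face (a point): Middle of the end stop's inner face, at (60, -60, 22) mm of the clamp
- block: Cherry-wood printing block, loose, 90 (x) x 60 (y) x 24 (z) mm, 0.11 kg, dark carved wave lines on top; origin at the centre of its underside. It lies on the bed beside the fence, long side along the clamp's x, near the open end. Home: its far end against the end stop and its long side against the fence, i.e. origin at (15, -60, 12) mm of the clamp
- jaw: Steel jaw, x -5..35 mm, y 4..22 mm, top at z = 40 mm when spindle is 0 (its origin is then the clamp's origin); it moves 10 mm towards the fence (-y) per rad of spindle and carries a red sprung pad facing the block, x 0..30 mm, z 14..34 mm
- spindle (a joint): Angle of knob and wheel about the vertical axis at (15, 85) mm, rad. 0 = jaw fully open, at its end; grows clockwise seen from above (jaw closing), up to 2.3; anticlockwise is back. 24 teeth, each click 0.262 rad (2.6 mm of jaw, 7.9 N of squeeze once the pad bites); the pawl drops at about 0.262 n - 0.01 rad, and a loaded wheel, let go, eases back onto the last tooth passed
- knob (a joint): How far the knob is pressed down, m: 0 up, 0.011 on its shoulder. A spring pushes it up (4 N at the top, 10 N near the shoulder, plus about 3 N from the pawl from 2 mm on). Pressing pushes the pawl outward: from about 6.5 mm on it is clear and the wheel can be turned back; 8 to 9 mm is right. It turns with the wheel and springs up when let go
- knob_grip (a point): On the knob's axis, at the height to grip it, 77 mm above the table when up. The boxwood knob is a round grip 36 mm in diameter from 57 to 95 mm above the table, over a dark steel flange 52 mm in diameter, 4 mm thick, at 53 to 57 mm; a black line on its top
- pawl: Red spring pawl, a slide in the clamp's y, at the +y side of the steel ratchet wheel (71 mm in diameter, 32 to 40 mm above the table, under the knob), reaching to y = 150 mm, top at 56 mm; origin at (15, 85, 0) mm when fully in, 4 mm or more farther in +y when clear of the teeth. It is not to be loaded by more than 30 N
- weight: Bystander: bronze desk weight bar 140 x 24 x 16 mm, origin under its centre
- brush_rest: Bystander: white porcelain brush rest with four knobs, 70 x 22 x 26 mm
- jar: Bystander: lidded clay pigment jar, rust-brown, 62 mm in diameter, 64 mm high
- spoon: Bystander: boxwood burnishing spoon, 170 mm long
- baren: Bystander: round baren, 116 mm in diameter, 21 mm high
- dish: Bystander: small blue pigment dish, 76 mm in diameter, 22 mm high
- jaw_front (a point): Middle of the jaw's face behind the pad. The pad's seat is set anew each time, not measured: at spindle 0 the pad's face is 2.5 to 10.5 mm clear of a block lying against the fence. The pad yields 3 N per mm, solid after 8 mm; each N of squeeze adds 0.01 N m to the moment that winds the knob on, over a bare -0.02 to 0.02 (held still just past a tooth, friction) or 0.11 (cresting one)
- post: Fixed steel post on which wheel and knob turn, with a brass shoulder 32 mm in diameter, top 42 mm above the table, on which the fully pressed knob's flange lands; origin = the clamp's origin. The shoulder is not to bear more than 20 N
There are look-alikes about, which are no part of the job. There is more than one size of the block; the one meant has the size given above.

How it is judged:
By the outcome, as a careful person would: the job done as asked, in the order asked, and still so for the second after the job is handed in, with the robot touching nothing.
It also fails if it takes over 70 s, if anything falls off the work surface, if the arm or the gripper's body presses on something with over 40 N, if the wrist force passes 120 N, or if a joint passes its speed limit or range.

### The arm

A 7-joint arm with a two-finger parallel gripper is mounted at the origin on the work surface. World frame = base frame: x ahead of the robot, y to its left, z up, the work surface at z = 0. Lengths are in mm, angles in rad, forces in N, time in s.
With the tool pointing down it reaches from about 425 to 950 mm from the base axis. Payload 16.7 kg.
Tool frame: the origin (TCP) lies at the very end of the fingers, on their centre line; the grasp point (between the pads) lies 19 mm behind it; z points along the fingers, y is the line along which they close (so a half turn about z gives the same grasp; the last joint's range is limited). The gripper opens to 94 mm and grips with 3 to 60 N. Pads are 16 mm wide; open, the fingers measure 119 mm over their backs; the gripper's body (75 mm by 177 mm) begins 78 mm behind the grasp point.
Start: joints at [1.157, 0.426, 0.074, 1.606, -0.034, 1.111, -0.067], TCP at [176.629, -651.441, 179.467] pointing down, gripper open.
Joint ranges: [-2.85, 2.85], [-0.5, 2.14], [-1.23, 1.37], [0.21, 2.46], [-1.02, 4.16], [0.16, 2.05], [-2.73, 2.73]. Speed limits (rad/s): [1.89, 1.89, 2.39, 2.39, 3.01, 3.01, 3.01].

### API

Orientations are given as a unit quaternion [x, y, z, w].
In Python, from station import * gives the robot as it stands.
- The arm moves only by the tool send_rows, never from a script. Its argument "plan" is text: rows parted by semicolons, each of 7 numbers parted by spaces: the shift along the tool's x, y, z in mm, then the turn, a rotation vector about the tool's x, y, z in rad, then the opening, from 0 (shut) to 1 (fully open). In form: dx dy dz wx wy wz grip; .... A call has 1 to 20 rows; each row is the pose to reach, as a shift and turn from the pose commanded when the call began, along the tool's axes at that moment; what a row does not reach only later rows make up. A row lasts 1/8 s, in which the tool goes at most 62.5 mm and 10.7 degrees, less where a joint would pass 70% of its speed; a pose out of reach is approached as far as the arm can. A call with a gripper value outside its range is refused whole. The fingers move at their own pace and stop on an object; the grip force is fixed at half the most. Time passes only in rows, so rows that repeat a pose let the fingers close. It gives the time, the measured TCP pose, the force, the opening and the grip force at its end, in the units of the state.
- get_obs(): the state, without advancing time (a new reading comes with each control period).
- read_camera(name): name is "side" or "top" or "wrist"; returns (picture, depth): 480x640x3 uint8, red, green, blue; 480x640 float32, mm along the optical axis (not along the pixel's ray), 0 where there is no reading.
- camera_model(name): a dict with "camera_matrix" (3x3 intrinsics, pixels), "distortion" ([k1, k2, p1, p2, k3] as OpenCV has them; the pictures are not rectified), "world_to_cam" (4x4, takes a point from world to camera coordinates). Camera axes: x right, y up, looking along -z (the intrinsics and any distortion apply to the point x, -y, -z); pixel columns grow to the right and rows downward; lengths in mm; the calibration is good to about 2 mm. A picture is of the moment at which its call begins: read the wrist's pose just before it. camera_model takes no time and is no camera call; for the wrist camera it gives the pose at the moment of the call.
- close_job(): hands the job in; it is judged then, once.
Trained networks look in the newest picture that a camera, given by its name, has taken for a name from the list of things; names that differ only in an ending like _2 or _b are one class to them, and where a whole thing is asked for, a point or a joint stands for the part that bears it (a point fixed in the world has none). Each returns a list of dicts, best first, with "conf" (0 to 1); they miss things now and then, are a little off and sometimes report something else, mostly with a low value. They report only what shows in the picture. A call takes as long as a camera call. They do not tell look-alikes from the thing itself.
- boxes_of(target, camera): "extent" ([left, top, right, bottom] in pixels, round what is visible of it).
- cut_out(target, camera): "pixels" (480x640 bool, what is visible of it) and "extent" ([left, top, right, bottom] in pixels, round what is visible of it).
- mark_of(target, camera): "position" ([column, row] in pixels: a listed point, or the origin of a listed thing).
The state is a dict: "clock": time; "joint_positions": joint angles; "joint_vel": joint speeds; "joint_torque": joint torques, N m; "position": TCP position; "tcp_rot": TCP orientation; "ft_force": force on the tool from outside, world axes, zero at the start; "moment": the same for the moment, N m; "opening": finger opening in mm; "grip_force": force on a finger pad.
Only numpy, scipy, OpenCV 4.12 (cv2) and the standard library are available. Lean on these libraries where they do the work, as an engineer would, in place of code of your own. Each camera call takes 0.05 s, during which the arm holds its last target. There are 200 camera calls.

## Working session

There is one attempt and no reset: what is moved stays moved. The work goes in short steps, Python scripts to look and compute and a tool call to move; the robot and the scene stay as the last step left them, time stands still between calls to the robot, and variables do not carry over. Pictures are saved under pics/ and viewed, at most 12 in all, crops included, and the job is handed in when it is done.

Besides the shell and the picture viewer there is one more tool, called after "Emit:" by a JSON object that holds its "method" and its "body". send_rows: Moves the arm, as the interface text tells. Its arguments: {"type":"object","properties":{"plan":{"type":"string"}},"required":["plan"]}

```bash
ls; mkdir -p pics
cat > h.py <<'E'
from station import *
import numpy as np, cv2
from scipy.spatial.transform import Rotation as R
def ray(cam,px,m=None):
    m=m or camera_model(cam); K=np.array(m["camera_matrix"]);d=np.array(m["distortion"])
    p=cv2.undistortPoints(np.array([[px]],float),K,d)[0,0]
    W=np.array(m["world_to_cam"]);Rm=W[:3,:3];o=-Rm.T@W[:3,3]
    return o,Rm.T@np.array([p[0],-p[1],-1.])
def at_z(cam,px,z,m=None):
    o,d=ray(cam,px,m);return o+d*(z-o[2])/d[2]
def at_depth(cam,px,dep,m=None):
    o,d=ray(cam,px,m);return o+d*dep
def proj(cam,P,m=None):
    m=m or camera_model(cam);W=np.array(m["world_to_cam"]);c=(W[:3,:3]@np.array(P,float).reshape(-1,3).T).T+W[:3,3]
    c=c*[1,-1,-1]
    return cv2.projectPoints(c,np.zeros(3),np.zeros(3),np.array(m["camera_matrix"]),np.array(m["distortion"]))[0][:,0]
def save(cam,name):
    im,dp=read_camera(cam);cv2.imwrite(f"pics/{name}.png",im[:,:,::-1]);np.save(f"pics/{name}.npy",dp);return im,dp
E
python3 - <<'E'
from h import *
for c in("top","side"): 
    save(c,c+"1")
    for t in("block","knob_grip","clamp","stop_face","jaw","pawl","weight"):
        print(c,t,[(np.round(d["position"]),round(d["conf"],2)) for d in mark_of(t,c)][:4],[(np.round(d["extent"]),round(d["conf"],2)) for d in boxes_of(t,c)][:4])
print(get_obs())
E
```

```text
pics
top block [(array([457., 156.]), 0.83), (array([372., 354.]), 0.79), (array([373., 253.]), 0.63)] [(array([355., 232., 387., 276.]), 0.81), (array([341., 326., 407., 381.]), 0.68), (array([428., 123., 491., 186.]), 0.63)]
top knob_grip [(array([298., 210.]), 0.71)] [(array([287., 201., 314., 227.]), 0.98)]
top clamp [(array([342., 225.]), 0.85), (array([181., 303.]), 0.22)] [(array([272., 178., 403., 297.]), 0.72)]
top stop_face [(array([370., 195.]), 0.68)] [(array([274., 181., 403., 296.]), 0.86)]
top jaw [(array([348., 226.]), 0.98), (array([424., 226.]), 0.46)] [(array([321., 204., 366., 224.]), 0.69), (array([271., 214., 290., 222.]), 0.42)]
top pawl [] []
top weight [(array([422., 227.]), 0.95)] [(array([417., 194., 436., 258.]), 0.69)]
side block [(array([356., 240.]), 0.83), (array([425., 269.]), 0.76), (array([323., 195.]), 0.76)] [(array([306., 180., 340., 208.]), 0.75), (array([337., 224., 372., 248.]), 0.73)]
side knob_grip [(array([302., 234.]), 0.58)] [(array([293., 227., 315., 247.]), 0.69)]
side clamp [(array([322., 244.]), 0.96), (array([412., 226.]), 0.27)] [(a
[... 624 characters left out ...]
389403,  1.6059835 , -0.03409406,
        1.11080836, -0.06708968]), 'joint_vel': array([ 1.15970290e-03, -3.42213538e-04, -3.45840748e-04, -5.16994772e-04,
        1.42585473e-03,  9.65275787e-05,  8.52130389e-04]), 'joint_torque': array([-2.38335160e-04, -9.35509014e+01,  3.66253227e+00, -4.54552245e+01,
       -4.91612521e-02,  1.30383665e-02,  6.87954048e-05]), 'position': array([ 176.62484086, -651.45049645,  179.48571082]), 'tcp_rot': array([ 9.91251647e-01,  1.31985496e-01,  1.28466406e-05, -1.44165950e-05]), 'ft_force': array([-3.61096959e-04,  4.46943668e-01, -8.82253469e-02]), 'moment': array([-0.0301516 , -0.00176186,  0.00546787]), 'grip_force': 0.0, 'opening': 93.80662468389207}
```

Run:
```python
import cv2
a=cv2.imread("pics/top1.png");cv2.imwrite("pics/t1c.png",cv2.resize(a[100:400,150:550],None,fx=2,fy=2,interpolation=cv2.INTER_CUBIC))
from h import *
d=np.load("pics/top1.npy")
for n,px in dict(b1=(371,254),b2=(374,354),b3=(459,155),knob=(300,214)).items():
    print(n,d[px[1],px[0]],at_depth("top",px,d[px[1],px[0]]))
```

```text
b1 1022.0886 [ 522.84438654 -121.6534753    37.24724152]
b2 1010.9172 [ 316.33030713 -132.95080841   30.01251942]
b3 1048.119 [ 742.27224515 -310.34292815   29.85879656]
knob 973.28973 [594.26499563  25.89328199  93.23561991]
```

View pics/t1c.png

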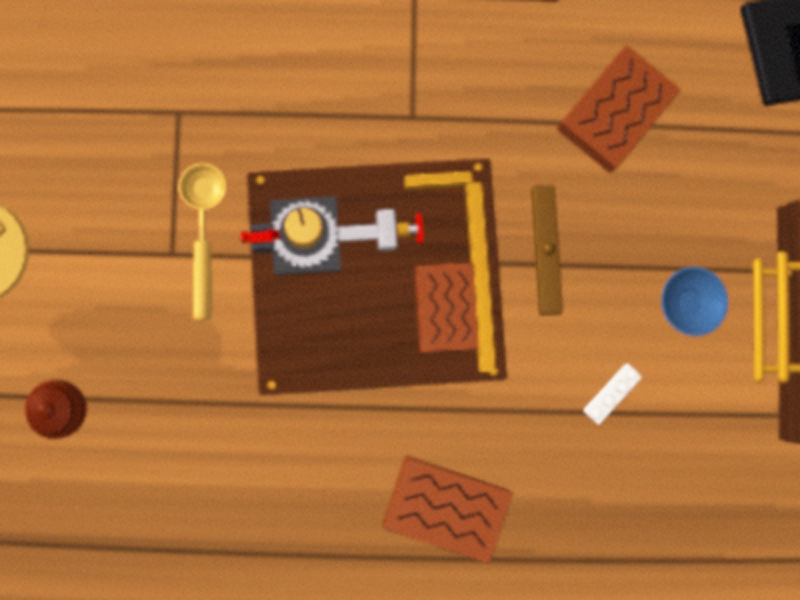

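Candidates for the block, by pixel in the full top picture:
- (371,254): on the bed beside the fence, about 60x90 mm, long side along the fence.
- (374,354) and (459,155): both lie loose on the table and look bigger.

I choose the first. The knob is at (300,214), the red pawl is at the left and the end stop is at the top right.

```bash
cat >> h.py <<'E'
def fit2(A,B):
    A=np.array(A,float);B=np.array(B,float);a=A-A.mean(0);b=B-B.mean(0)
    th=np.arctan2((a[:,0]*b[:,1]-a[:,1]*b[:,0]).sum(),(a*b).sum())
    c,s=np.cos(th),np.sin(th);M=np.array([[c,-s],[s,c]]);t=B.mean(0)-M@A.mean(0)
    return th,M,t,np.linalg.norm(A@M.T+t-B,axis=1)
E
python3 - <<'E'
from h import *
cr=[(250,173),(490,160),(505,377),(260,393)]
W=[at_z("top",(150+u/2,100+v/2),12)[:2] for u,v in cr]
th,M,t,r=fit2([(90,145),(90,-120),(-150,-120),(-150,145)],W)
print(th,t,r,"knob",M@[15,85]+t)
o=get_obs();Rt=R.from_quat(o["tcp_rot"]);print(Rt.as_matrix().round(3))
bc=[(415,266),(472,264),(476,349),(420,352)]
B=np.array([at_z("top",(150+u/2,100+v/2),36)[:2] for u,v in bc]);print("block in clamp",(B-t)@M)
m=camera_model("wrist");Wc=np.array(m["world_to_cam"]);print("wristcam in tool",Rt.as_matrix().T@(-Wc[:3,:3].T@Wc[:3,3]-o["position"]), (Wc[:3,:3]@Rt.as_matrix()).round(2))
K=M@[15,85]+t
# shift to hover above mid clamp, camera offset aware
p=np.array([*K,220]);print("shift tool to knob z220",Rt.as_matrix().T@(p-o["position"]))
E
```

```text
0.08361434062682735 [589.37816021 -63.93198349] [3.92329825 3.39144134 4.5144982  2.61136353] knob [597.22681524  22.02381105]
[[ 0.965  0.262  0.   ]
 [ 0.262 -0.965  0.   ]
 [ 0.    -0.    -1.   ]]
block in clamp [[ -25.67349532  -26.86105042]
 [ -26.93158661  -86.54321108]
 [-115.58426694  -84.63423724]
 [-115.26351868  -26.34331551]]
wristcam in tool [  76.8734094     0.35233863 -205.5786452 ] [[ 0.    1.   -0.  ]
 [ 0.96 -0.    0.26]
 [ 0.26 -0.   -0.96]]
shift tool to knob z220 [ 582.17166195 -539.95583322  -40.48364529]
```

Emit:
{"method": "send_rows", "body": {"plan": "41 -38 -3 0 0 0 1;83 -77 -6 0 0 0 1;124 -116 -9 0 0 0 1;166 -154 -12 0 0 0 1;207 -193 -14 0 0 0 1;249 -231 -16 0 0 0 1;290 -270 -18 0 0 0 1;332 -308 -20 0 0 0 1;373 -347 -20 0 0 0 1;415 -386 -20 0 0 0 1;456 -424 -20 0 0 0 1;498 -463 -20 0 0 0 1;540 -501 -20 0 0 0 1;582 -540 -20 0 0 0 1;582 -540 -20 0 0 0 1;582 -540 -20 0 0 0 1"}}

```text
clock: 3.5
position: [596.8, 21.7, 199.2]
tcp_rot: [0.991, 0.132, -0.0, 0.0]
ft_force: [1.0, -0.4, -0.4]
opening: 94.0
grip_force: 0.0
```

Run:
```python
from h import *
o=get_obs();print(o["clock"],o["position"],o["joint_positions"],o["ft_force"],o["moment"])
m=camera_model("wrist");im,d=save("wrist","w1")
import pickle;pickle.dump(m,open("w1.pkl","wb"))
for t in("knob_grip","jaw_front","stop_face","block","pawl","clamp"):
    print(t,[(np.round(q["position"]),round(q["conf"],2)) for q in mark_of(t,"wrist")][:3],[(np.round(q["extent"]),round(q["conf"],2)) for q in boxes_of(t,"wrist")][:2])
```

```text
3.5 [596.82306042  21.6741801  199.23979844] [ 0.17443742  0.30980005 -0.39375669  1.74259252  0.13073827  1.11557964
 -1.56614516] [ 1.00168561 -0.41394304 -0.36799854] [0.00570954 0.03007579 0.00791235]
knob_grip [(array([320., 221.]), 0.67)] [(array([291., 193., 345., 246.]), 0.85)]
jaw_front [(array([405., 224.]), 0.74)] [(array([350., 203., 430., 250.]), 0.93)]
stop_face [(array([458., 194.]), 0.61)] [(array([247., 129., 518., 361.]), 0.91)]
block [(array([376., 435.]), 0.71)] [(array([393., 263., 468., 342.]), 0.64), (array([593., 127., 640., 219.]), 0.56)]
pawl [] [(array([252., 201., 295., 218.]), 0.85), (array([202., 108., 253., 263.]), 0.43)]
clamp [(array([389., 230.]), 0.74)] [(array([246., 127., 515., 362.]), 0.73)]
```

View pics/w1.png

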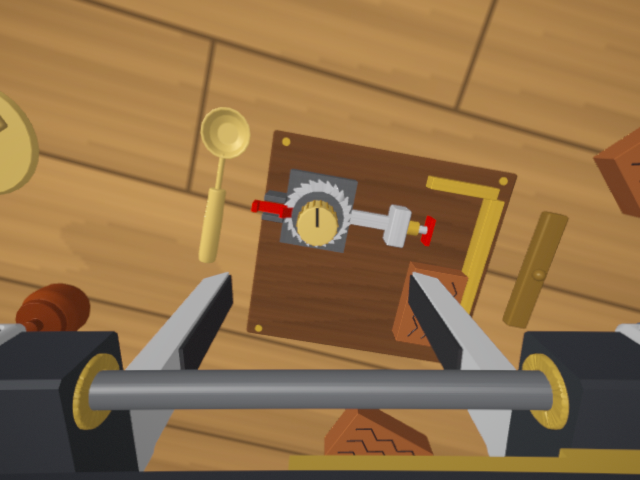

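Wrist view: the knob is at (318,222) with its black line pointing up. The pawl is red at (270,208), the jaw is at (398,226) with the pad at (429,230), and the stop is at (463,188). The chosen block is at (430,300), half hidden by a finger.

Run:
```python
from h import *
import pickle;m=pickle.load(open("w1.pkl","rb"));d=np.load("pics/w1.npy")
W=[at_z("wrist",p,12,m)[:2] for p in[(275,130),(517,174),(247,330)]]
th,M,t,r=fit2([(90,145),(90,-120),(-150,145)],W);print(th,t,r,"knob",M@[15,85]+t)
# knob top: pixels with depth z in 90..99
P=[]
for v in range(185,255):
  for u in range(285,350):
    q=at_depth("wrist",(u,v),d[v,u],m)
    if 91<q[2]<99:P.append(q)
P=np.array(P);print(len(P),P.mean(0),np.ptp(P,axis=0),(P.max(0)+P.min(0))/2)
for n,p,z in[("padface",(429,232),24),("jaw l",(387,220),40),("jaw r",(411,226),40)]:
  print(n,(at_z("wrist",p,z,m)[:2]-t)@M)
j=[(at_z("wrist",p,95,m)[:2]-t)@M-[15,85] for p in((317,209),(318,226))];print("line",j)
w=at_z("wrist",(490,204),30,m);print("fence",(w[:2]-t)@M)
for p in[(413,263),(466,278)]: w=at_z("wrist",p,36,m);print("block far corners",(w[:2]-t)@M)
```

```text
0.0878116054475602 [592.2287635  -62.04427814] [2.20223311 2.91405972 3.28866442] knob [599.71657122  23.94370204]
1269 [599.69078305  24.74752785  95.20274902] [36.76594095 36.88908815  6.72890653] [599.41885564  24.7529364   94.37290873]
padface [ 12.71037541 -37.51421143]
jaw l [20.64922556 13.89159517]
jaw r [ 18.81392095 -11.9688883 ]
line [array([14.59344409,  3.37476622]), array([-0.20086053, -0.13662559])]
fence [ 54.28812703 -90.04513929]
block far corners [-21.38036574 -25.16867134]
block far corners [-27.95620847 -85.8478502 ]
```

Emit:
{"method": "send_rows", "body": {"plan": "3.5 -2.2 40 0 0 0 0.6;3.5 -2.2 80 0 0 0 0.6;3.5 -2.2 110 0 0 0 0.6;3.5 -2.2 127 0 0 0 0.6;3.5 -2.2 134 0 0 0 0.6;3.5 -2.2 134 0 0 0 0.3;3.5 -2.2 134 0 0 0 0.3;3.5 -2.2 134 0 0 0 0.3;3.5 -2.2 134 0 0 0 0.3;3.5 -2.2 134 0 0 0 0.3"}}

```text
clock: 5.4
position: [600.3, 25.5, 66.0]
tcp_rot: [0.991, 0.132, 0.001, -0.0]
ft_force: [0.0, 4.3, 4.8]
opening: 33.9
grip_force: 30.0
```

Run:
```python
from h import *
o=get_obs();print({k:np.round(o[k],3) for k in o})
```

```text
{'clock': np.float64(5.4), 'joint_positions': array([ 0.141,  0.454, -0.37 ,  1.858,  0.209,  0.866, -1.637]), 'joint_vel': array([-0.   ,  0.004,  0.   ,  0.001, -0.   , -0.002,  0.   ]), 'joint_torque': array([ 2.5060e+00, -8.5567e+01, -2.7800e+00, -3.5944e+01,  1.0850e+00,
        5.3500e-01,  1.0000e-02]), 'position': array([600.299,  25.526,  65.977]), 'tcp_rot': array([ 0.991,  0.132,  0.001, -0.   ]), 'ft_force': array([0.009, 4.323, 4.801]), 'moment': array([ 1.009, -0.099, -0.034]), 'grip_force': np.float64(30.002), 'opening': np.float64(33.931)}
```

Emit:
{"method": "send_rows", "body": {"plan": "0.9 -0.6 1 0 0 0 0.3;0.9 -0.6 2.5 0 0 0 0.3;0.9 -0.6 4 0 0 0 0.3;0.9 -0.6 5.5 0 0 0 0.3;0.9 -0.6 7 0 0 0 0.3;0.9 -0.6 8 0 0 0 0.3;0.9 -0.6 8 0 0 0 0.3;0.9 -0.6 8 0 0 0 0.3"}}

```text
clock: 6.4
position: [600.6, 25.6, 58.0]
tcp_rot: [0.991, 0.132, -0.0, 0.0]
ft_force: [-5.6, 1.6, 13.9]
opening: 34.3
grip_force: 30.0
```

```bash
cat > ob.py <<'E'
from h import *
o=get_obs();r=R.from_quat(o["tcp_rot"]).as_matrix()
print(round(o["clock"],2),"yaw",round(np.arctan2(r[1,0],r[0,0]),4),*[(k,np.round(o[k],3)) for k in("position","ft_force","moment","opening","grip_force")],"q7",o["joint_positions"][6].round(3))
E
python3 ob.py
```

```text
6.4 yaw 0.2645 ('position', array([600.603,  25.595,  58.034])) ('ft_force', array([-5.593,  1.597, 13.939])) ('moment', array([ 0.194,  1.205, -0.007])) ('opening', np.float64(34.298)) ('grip_force', np.float64(30.011)) q7 -1.643
```

Emit:
{"method": "send_rows", "body": {"plan": "-0.6 -0.4 -0.5 0 0 0 0.3;-0.6 -0.4 -0.5 0 0 -0.03 0.3;-0.6 -0.4 -0.5 0 0 -0.06 0.3;-0.6 -0.4 -0.5 0 0 -0.1 0.3;-0.6 -0.4 -0.5 0 0 -0.1 0.3"}}

```text
clock: 7.02
position: [600.3, 25.8, 58.5]
tcp_rot: [0.983, 0.182, 0.0, 0.0]
ft_force: [-2.1, 1.8, 11.7]
opening: 34.0
grip_force: 30.0
```

```bash
python3 ob.py
```

```text
7.03 yaw 0.365 ('position', array([600.349,  25.786,  58.51 ])) ('ft_force', array([-2.14 ,  1.842, 11.709])) ('moment', array([0.238, 0.433, 0.009])) ('opening', np.float64(34.025)) ('grip_force', np.float64(30.007)) q7 -1.554
```

Emit:
{"method": "send_rows", "body": {"plan": "0 0 0 0 0 -0.1 0.3;0 0 0 0 0 -0.2 0.3;0 0 0 0 0 -0.3 0.3;0 0 0 0 0 -0.4 0.3;0 0 0 0 0 -0.5 0.3;0 0 0 0 0 -0.6 0.3;0 0 0 0 0 -0.7 0.3;0 0 0 0 0 -0.8 0.3;0 0 0 0 0 -0.9 0.3;0 0 0 0 0 -1 0.3;0 0 0 0 0 -1 0.3"}}

```text
clock: 8.4
position: [599.3, 26.6, 58.1]
tcp_rot: [0.775, 0.631, -0.0, -0.0]
ft_force: [-5.9, 4.8, 13.3]
opening: 34.1
grip_force: 30.0
```

```bash
python3 ob.py
python3 - <<'E'
from h import *
import pickle;m=camera_model("wrist");im,d=save("wrist","w2");pickle.dump(m,open("w2.pkl","wb"))
cv2.imwrite("pics/w2.png",im[:,:,::-1])
E
```

```text
8.4 yaw 1.3667 ('position', array([599.319,  26.591,  58.104])) ('ft_force', array([-5.858,  4.8  , 13.268])) ('moment', array([1.066, 1.555, 0.072])) ('opening', np.float64(34.092)) ('grip_force', np.float64(30.004)) q7 -0.67
```

View pics/w2.png

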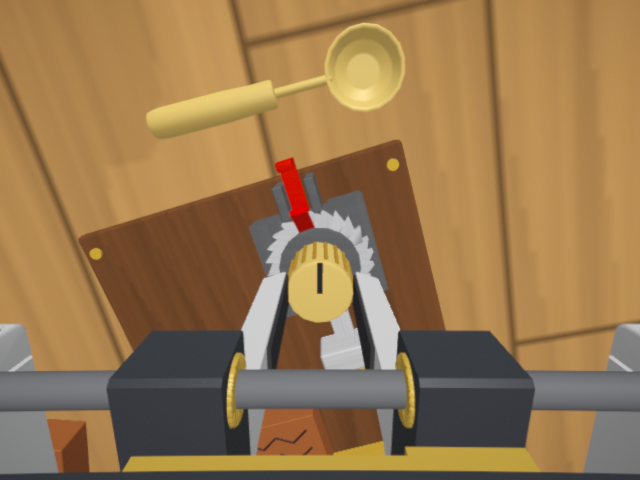

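The line still points up in the tool frame, so there was no slip. The pawl at (290,190) is clear and the jaw shows at (340,350).

Run:
```python
from h import *
import pickle;m=pickle.load(open("w2.pkl","rb"));d=np.load("pics/w2.npy")
th=.086;M=np.array([[np.cos(th),-np.sin(th)],[np.sin(th),np.cos(th)]]);t=np.array([592,-61.])
for p in[(321,338),(355,330),(325,352),(360,347),(340,340),(340,345)]:
    q=at_depth("wrist",p,d[p[1],p[0]],m);w=at_z("wrist",p,40,m);print(p,q[2].round(1),((q[:2]-t)@M).round(1),((w[:2]-t)@M).round(1))
m=pickle.load(open("w1.pkl","rb"));d=np.load("pics/w1.npy")
Q=lambda d,m,b:np.array([(*((lambda q:(*((q[:2]-t)@M),q[2]))(at_depth("wrist",(u,v),d[v,u],m))),) for v in range(b[1],b[3]) for u in range(b[0],b[2])])
a=Q(d,m,(350,190,440,260));a=a[(abs(a[:,2]-40)<2)&(a[:,0]>-8)&(a[:,0]<38)];
print("w1 jaw y pct",np.percentile(a[:,1],[0,2,50,98]))
m=pickle.load(open("w2.pkl","rb"));d=np.load("pics/w2.npy")
a=Q(d,m,(310,310,375,400));a=a[(abs(a[:,2]-40)<2)];print("w2",len(a),np.percentile(a[:,1],[0,2,50,98,100]),np.percentile(a[:,0],[0,50,100]))
```

```text
(321, 338) 16.5 [-4.6 18.8] [-0.6 32.2]
(355, 330) 18.4 [22.3 19.1] [23.6 31.5]
(325, 352) 36.9 [-1.6 19. ] [-1.1 20.9]
(360, 347) 39.5 [23.4 17.5] [23.5 17.8]
(340, 340) 25.6 [ 9.9 18.4] [11.6 27. ]
(340, 345) 32.4 [ 9.6 18.6] [10.5 23.2]
w1 jaw y pct [-10.13241148  -9.3978405   -0.77970651   7.5734896 ]
w2 792 [ 1.6760598   3.4833456  12.62910836 19.14036667 19.97909989] [-5.44503508 10.80547338 23.98938565]
```

Emit:
{"method": "send_rows", "body": {"plan": "0.5 -0.8 -0.4 0 0 0 0.3;0.5 -0.8 -0.4 0 0 -0.05 0.3;0.5 -0.8 -0.4 0 0 -0.1 0.3;0.5 -0.8 -0.4 0 0 -0.15 0.3;0.5 -0.8 -0.4 0 0 -0.15 0.3"}}

```text
clock: 9.07
position: [599.0, 26.8, 58.6]
tcp_rot: [0.726, 0.687, -0.0, -0.0]
ft_force: [-4.1, 2.3, 10.8]
opening: 34.1
grip_force: 30.0
```

```bash
python3 ob.py
```

```text
9.07 yaw 1.5154 ('position', array([599.048,  26.769,  58.613])) ('ft_force', array([-4.112,  2.327, 10.806])) ('moment', array([0.475, 1.04 , 0.013])) ('opening', np.float64(34.096)) ('grip_force', np.float64(30.004)) q7 -0.54
```

Emit:
{"method": "send_rows", "body": {"plan": "0 -0.3 0 0 0 -0.03 0.3;0 -0.3 0 0 0 -0.06 0.3;0 -0.3 0 0 0 -0.09 0.3;0 -0.3 0 0 0 -0.09 0.3"}}

```text
clock: 9.57
position: [598.9, 26.8, 58.7]
tcp_rot: [0.695, 0.719, -0.0, 0.0]
ft_force: [-3.3, 2.9, 11.4]
opening: 33.8
grip_force: 30.0
```

```bash
python3 ob.py
```

```text
9.57 yaw 1.6052 ('position', array([598.906,  26.786,  58.677])) ('ft_force', array([-3.305,  2.873, 11.378])) ('moment', array([0.502, 0.853, 0.017])) ('opening', np.float64(33.763)) ('grip_force', np.float64(30.004)) q7 -0.461
```

Emit:
{"method": "send_rows", "body": {"plan": "0 -0.2 0 0 0 -0.04 0.3;0 -0.2 0 0 0 -0.08 0.3;0 -0.2 0 0 0 -0.12 0.3;0 -0.2 0 0 0 -0.12 0.3"}}

```text
clock: 10.07
position: [598.6, 27.6, 58.7]
tcp_rot: [0.65, 0.76, 0.0, -0.0]
ft_force: [-4.6, 5.5, 11.0]
opening: 34.3
grip_force: 30.0
```

```bash
python3 ob.py
```

```text
10.07 yaw 1.7257 ('position', array([598.559,  27.602,  58.668])) ('ft_force', array([-4.564,  5.483, 11.002])) ('moment', array([ 1.334,  1.2  , -0.009])) ('opening', np.float64(34.315)) ('grip_force', np.float64(30.003)) q7 -0.355
```

Run:
```python
from h import *
import pickle;m=camera_model("wrist");im,d=save("wrist","w3");pickle.dump(m,open("w3.pkl","wb"))
th=.086;M=np.array([[np.cos(th),-np.sin(th)],[np.sin(th),np.cos(th)]]);t=np.array([592,-61.])
a=np.array([(*((lambda q:(*((q[:2]-t)@M),q[2]))(at_depth("wrist",(u,v),d[v,u],m))),) for v in range(300,420) for u in range(200,400)])
a=a[(abs(a[:,2]-40)<2)&(a[:,1]<30)];print(len(a),np.percentile(a[:,1],[0,2,50,98,100]),np.percentile(a[:,0],[0,50,100]))
cv2.imwrite("pics/w3c.png",im[120:420,180:460,::-1])
```

```text
1163 [ 4.97128869  6.62843989 15.09652446 22.173652   22.84974145] [-5.29918137 13.68674948 34.33405859]
```

View pics/w3c.png

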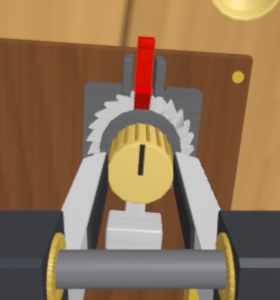

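The jaw edge is now at about y 5..22.5, nearly open, and the line tilts very slightly at crop (141,160). I'll nudge further and watch the moment.

Emit:
{"method": "send_rows", "body": {"plan": "0 0 0 0 0 -0.03 0.3;0 0 0 0 0 -0.06 0.3;0 0 0 0 0 -0.06 0.3"}}

```text
clock: 10.5
position: [598.6, 26.7, 58.6]
tcp_rot: [0.627, 0.779, -0.0, 0.0]
ft_force: [-3.4, 1.2, 10.7]
opening: 34.0
grip_force: 30.0
```

```bash
python3 ob.py
```

```text
10.5 yaw 1.7851 ('position', array([598.645,  26.652,  58.594])) ('ft_force', array([-3.445,  1.163, 10.707])) ('moment', array([ 0.328,  0.783, -0.004])) ('opening', np.float64(34.0)) ('grip_force', np.float64(30.003)) q7 -0.303
```

Emit:
{"method": "send_rows", "body": {"plan": "0 0 0 0 0 -0.03 0.3;0 0 0 0 0 -0.06 0.3;0 0 0 0 0 -0.06 0.3"}}

```text
clock: 10.88
position: [598.3, 27.4, 58.5]
tcp_rot: [0.604, 0.797, 0.0, -0.0]
ft_force: [-5.3, 4.5, 10.7]
opening: 34.5
grip_force: 30.0
```

```bash
python3 ob.py
```

```text
10.88 yaw 1.8455 ('position', array([598.318,  27.374,  58.535])) ('ft_force', array([-5.28 ,  4.511, 10.7  ])) ('moment', array([1.086, 1.274, 0.081])) ('opening', np.float64(34.521)) ('grip_force', np.float64(30.003)) q7 -0.25
```

```bash
cat > look.py <<'E'
from h import *
import pickle,sys
n=sys.argv[1];o=get_obs();r=R.from_quat(o["tcp_rot"]).as_matrix();yaw=np.arctan2(r[1,0],r[0,0])
m=camera_model("wrist");im,d=save("wrist",n);pickle.dump(m,open(n+".pkl","wb"))
def line(im,m,h,yaw):
    g=im.sum(2);ys,xs=np.where(g[215:310,295:345]<150);ys+=215;xs+=295
    P=np.array([at_z("wrist",(u,v),h,m)[:2] for u,v in zip(xs,ys)]);P=P[np.linalg.norm(P-P.mean(0),axis=1)<14]
    vt=np.linalg.svd(P-P.mean(0))[2][0];a=np.arctan2(vt[1],vt[0]);return len(P),(a-yaw+np.pi/2)%np.pi-np.pi/2,P.mean(0)
print("line rel tool",line(im,m,86.5,yaw))
th=.086;M=np.array([[np.cos(th),-np.sin(th)],[np.sin(th),np.cos(th)]]);t=np.array([592,-61.])
a=np.array([(*((lambda q:(*((q[:2]-t)@M),q[2]))(at_depth("wrist",(u,v),d[v,u],m))),) for v in range(300,420) for u in range(200,400)])
a=a[(abs(a[:,2]-40)<2)&(a[:,1]<30)];print("jaw",len(a),np.percentile(a[:,1],[0,2,50,98,100]).round(2))
E
python3 - <<'E'
import pickle,sys
sys.argv=["x","w4"]
exec(open("look.py").read())
for n,y in(("w2",1.3667),("w3",1.7257)):
    print(n,line(cv2.imread(f"pics/{n}.png")[:,:,::-1].astype(int),pickle.load(open(n+".pkl","rb")),86.5,y))
E
```

```text
line rel tool (76, np.float64(-0.1946388834776105), array([598.2044188 ,  32.70192295]))
jaw 1089 [ 4.65  5.72 14.8  22.13 22.9 ]
w2 (86, np.float64(0.0018287568526824671), array([600.21602393,  32.92180997]))
w3 (78, np.float64(-0.0771014964349046), array([598.06745075,  32.64456566]))
```

The knob angle stayed at 1.65 rad between w3 and w4 and the jaw did not move, so the spindle is at its end. Next I let the knob up and release.

Emit:
{"method": "send_rows", "body": {"plan": "0 0 -1.5 0 0 0 0.3;0 0 -3 0 0 0 0.3;0 0 -4.5 0 0 0 0.3;0 0 -6 0 0 0 0.3;0 0 -7.5 0 0 0 0.3;0 0 -8.5 0 0 0 0.3;0 0 -8.5 0 0 0 0.3;0 0 -8.5 0 0 0 0.6;0 0 -8.5 0 0 0 0.6;0 0 -8.5 0 0 0 0.6;0 0 -20 0 0 0 0.6;0 0 -50 0 0 0 0.6;0 0 -90 0 0 0 0.6;0 0 -130 0 0 0 0.6;0 0 -130 0 0 0 0.6"}}

```text
clock: 12.8
position: [600.4, 27.2, 192.2]
tcp_rot: [0.604, 0.797, 0.002, 0.002]
ft_force: [-0.8, -0.1, -0.8]
opening: 56.2
grip_force: 0.0
```

```bash
python3 ob.py; python3 look.py w5
```

```text
12.8 yaw 1.8446 ('position', array([600.37 ,  27.166, 192.183])) ('ft_force', array([-0.788, -0.057, -0.825])) ('moment', array([-0.03 , -0.098,  0.019])) ('opening', np.float64(56.204)) ('grip_force', np.float64(0.0)) q7 -0.144
line rel tool (7, np.float64(-0.19820789940145334), array([598.64175099,  31.68203821]))
jaw 13 [-73.35 -72.62 -42.39 -28.45 -28.32]
```

View pics/w5.png

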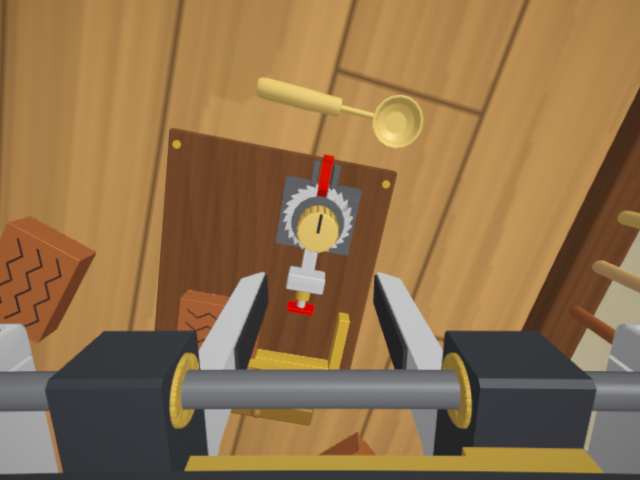

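Wrist view: the jaw is fully open at (306,280), the knob at (318,230) is up and free, and the pawl at (325,175) is in. Next I hover behind the near end of the block.

Emit:
{"method": "send_rows", "body": {"plan": "-10 -18 0 0 0 0.16 0.6;-20 -36 0 0 0 0.32 0.5;-30 -55 0 0 0 0.48 0.4;-40 -73 0 0 0 0.64 0.27;-50 -91 0 0 0 0.8 0.27;-60 -110 0 0 0 0.96 0.27;-70 -128 5 0 0 1.12 0.27;-80 -147 10 0 0 1.28 0.27;-90 -165 15 0 0 1.44 0.27;-100 -183 20 0 0 1.6 0.27;-109 -200 20 0 0 1.76 0.27;-109 -200 20 0 0 1.76 0.27;-109 -200 20 0 0 1.76 0.27"}}

```text
clock: 14.48
position: [435.9, -131.8, 168.2]
tcp_rot: [0.999, 0.044, -0.0, -0.0]
ft_force: [-0.6, -0.0, -0.2]
opening: 25.4
grip_force: 0.0
```

```bash
python3 ob.py
python3 - <<'E'
from h import *
import pickle;m=camera_model("wrist");im,d=save("wrist","w6");pickle.dump(m,open("w6.pkl","wb"))
E
```

```text
14.47 yaw 0.0881 ('position', array([ 435.885, -131.798,  168.205])) ('ft_force', array([-0.644, -0.023, -0.198])) ('moment', array([0.074, 0.022, 0.001])) ('opening', np.float64(25.442)) ('grip_force', np.float64(0.0)) q7 -1.387
```

View pics/w6.png

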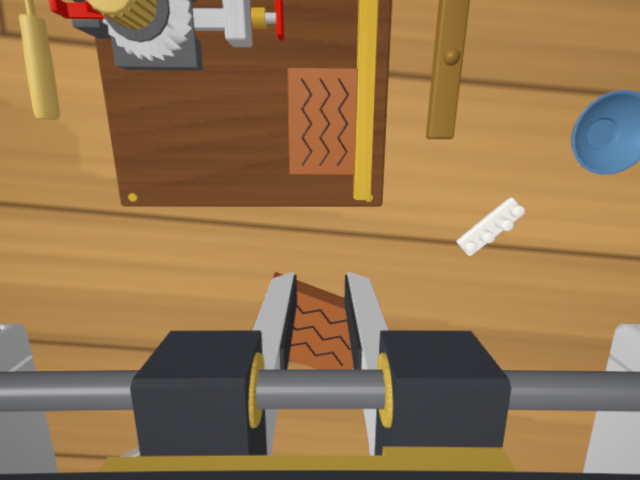

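The block spans (289,68)..(355,174) and sits almost against the fence. The bed's near edge is at row 205.

Run:
```python
from h import *
import pickle;m=pickle.load(open("w6.pkl","rb"));d=np.load("pics/w6.npy")
th,t=.086,np.array([592,-61.2])
W=lambda p,z:at_z("wrist",p,z,m)[:2]
fi=[W(p,30) for p in((357,5),(357,100),(355,195))];print("fence inner top",fi, [np.arctan2(*(fi[0]-fi[2])[::-1])])
bc=[W(p,36) for p in((289,68),(290,174),(355,174))];print("block",bc,np.arctan2(*(bc[0]-bc[1])[::-1]))
print("bed near",W((122,206),12),W((382,206),12))
o=get_obs();r=R.from_quat(o["tcp_rot"]).as_matrix()
M=np.array([[np.cos(th),-np.sin(th)],[np.sin(th),np.cos(th)]])
for w in fi+bc+[W((122,206),12),W((382,206),12)]:print("clamp",((w-t)@M).round(1),"tool",(r[:2,:2].T@(w-o["position"][:2])).round(1))
```

```text
fence inner top [array([ 621.78751881, -146.55608244]), array([ 548.7717929, -155.2003301]), array([ 464.40433824, -163.16252031])] [np.float64(0.10512696682602703)]
block [array([568.31237527, -93.83478775]), array([ 479.2643045 , -100.51135775]), array([ 484.56961888, -160.27887271])] 0.07483711931046381
bed near [429.81742897  67.27033962] [ 453.17573308 -193.62562195]
clamp [ 22.3 -87.6] tool [183.7  31.2]
clamp [-51.1 -89.9] tool [110.2  33.4]
clamp [-135.9  -90.6] tool [25.5 33.9]
clamp [-26.4 -30.5] tool [135.1 -26.1]
clamp [-115.7  -29.5] tool [ 45.8 -27.2]
clamp [-115.5  -89.5] tool [45.8 32.8]
clamp [-150.5  141.9] tool [  11.3 -198.7]
clamp [-149.7 -120. ] tool [11.6 63.2]
```

Emit:
{"method": "send_rows", "body": {"plan": "20 1 50 0 0 0 0.27;20 1 100 0 0 0 0.27;20 1 130 0 0 0 0.27;20 1 144 0 0 0 0.27;20 1 147 0 0 0 0.27;28 1 147 0 0 0 0.27;33 1 147 0 0 0 0.27;36 1 147 0 0 0 0.27;38 1 147 0 0 0 0.27;41 1 147 0 0 0 0.27;45 1 147 0 0 0 0.27;50 1 147 0 0 0 0.27;55 1 147 0 0 0 0.27;60 1 147 0 0 0 0.27;65 1 147 0 0 0 0.27;70 1 147 0 0 0 0.27;75 1 147 0 0 0 0.27;79 1 147 0 0 0 0.27;81 1 147 0 0 0 0.27;81 1 147 0 0 0 0.27"}}

```text
clock: 17.02
position: [516.5, -126.4, 21.4]
tcp_rot: [0.999, 0.042, -0.0, -0.0]
ft_force: [-0.0, -0.4, -0.6]
opening: 25.4
grip_force: 0.0
```

```bash
python3 ob.py
python3 - <<'E'
from h import *
import pickle;m=camera_model("wrist");im,d=save("wrist","w7");pickle.dump(m,open("w7.pkl","wb"))
E
```

```text
17.02 yaw 0.0847 ('position', array([ 516.482, -126.369,   21.367])) ('ft_force', array([-0.046, -0.394, -0.55 ])) ('moment', array([-0.007,  0.015, -0.047])) ('opening', np.float64(25.354)) ('grip_force', np.float64(0.0)) q7 -1.611
```

View pics/w7.png

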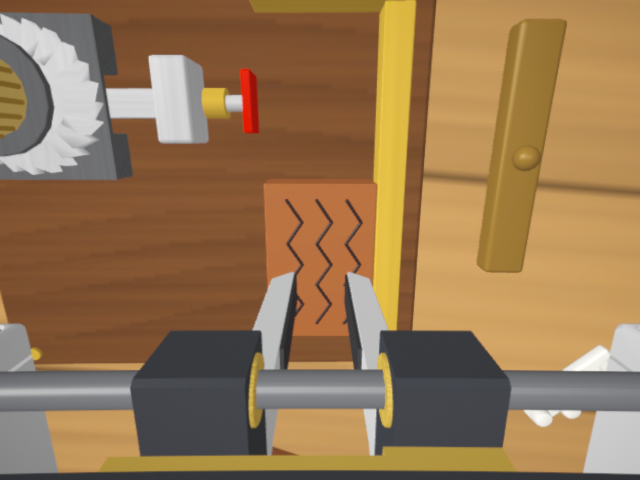

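The block is straight against the fence, its far edge at row 182. The end stop's inner edge is at row 12.

Run:
```python
from h import *
import pickle;m=pickle.load(open("w7.pkl","rb"))
o=get_obs();r=R.from_quat(o["tcp_rot"]).as_matrix();f=lambda p,z:(r[:2,:2].T@(at_z("wrist",p,z,m)[:2]-o["position"][:2])).round(1)
print("stop",f((320,12),32),f((370,11),32),"blk far",f((275,182),36),f((365,182),36))
```

```text
stop [134.9   0.4] [135.3  24. ] blk far [ 55.4 -23.2] [55.4 24. ]
```

Run:
```python
from h import *
import pickle
for n in("w6","w7"):
    m=pickle.load(open(n+".pkl","rb"));d=np.load(f"pics/{n}.npy");o=get_obs()
    for p in {"w6":[(320,100),(320,165),(200,150),(280,285)],"w7":[(320,250),(320,200),(320,325),(220,250),(291,276),(352,276),(285,285),(320,345)]}[n]:
        print(n,p,at_depth("wrist",p,d[p[1],p[0]],m).round(1))
print(o["position"])
```

```text
w6 (320, 100) [ 545.4 -122.4   34.8]
w6 (320, 165) [ 489.9 -127.4   36.4]
w6 (200, 150) [492.  -10.6  12.5]
w6 (280, 285) [ 443.7 -112.2  212.2]
w7 (320, 250) [ 534.8 -125.2   37.2]
w7 (320, 200) [ 562.2 -122.9   36.3]
w7 (320, 325) [ 488.8 -129.1   36.3]
w7 (220, 250) [521.8 -64.1  12.3]
w7 (291, 276) [ 525.  -111.2   54.4]
w7 (352, 276) [ 527.3 -142.3   53.4]
w7 (285, 285) [ 525.1 -109.3   66.8]
w7 (320, 345) [ 461.2 -131.5   12.7]
[ 516.34517272 -126.36850613   21.34761212]
```

Run:
```python
from h import *
o=get_obs();r=R.from_quat(o["tcp_rot"]).as_matrix()
for dx in(-8,0,8):
  for dz in(0,-30,-60):print(dx,dz,proj("wrist",[o["position"]+r@[dx,s*13,dz] for s in(1,-1)]).round(0).tolist())
im,d=save("wrist","w8")
for v in range(262,300,4):print(v,d[v,283:296:2].round(0), d[v,346:362:3].round(0))
m=camera_model("wrist");Wc=np.array(m["world_to_cam"]);c=-Wc[:3,:3].T@Wc[:3,3];print(c,r.T@(c-o["position"]),Wc[:3,:3]@r,m["camera_matrix"])
im,d=save("top","t2");im,d=save("side","s2")
print([(np.round(q["position"]),np.round(q["conf"],2),at_z("top",q["position"],12)) for q in mark_of("block","top")])
cv2.imwrite("pics/s2c.png",cv2.resize(cv2.imread("pics/s2.png")[150:300,230:430],None,fx=4,fy=4,interpolation=cv2.INTER_CUBIC))
```

```text
-8 0 [[341.0, 284.0], [298.0, 284.0]]
-8 -30 [[344.0, 305.0], [295.0, 305.0]]
-8 -60 [[348.0, 335.0], [290.0, 335.0]]
0 0 [[341.0, 271.0], [298.0, 271.0]]
0 -30 [[344.0, 291.0], [294.0, 291.0]]
0 -60 [[348.0, 319.0], [290.0, 319.0]]
8 0 [[341.0, 259.0], [298.0, 259.0]]
8 -30 [[344.0, 277.0], [294.0, 277.0]]
8 -60 [[349.0, 302.0], [289.0, 302.0]]
262 [202. 201. 200. 201. 201. 202. 201.] [200. 201. 201. 203. 201. 200.]
266 [202. 201. 203. 202. 202. 201. 202.] [202. 201. 202. 202. 202. 202.]
270 [202. 203. 202. 204. 202. 202. 203.] [203. 203. 202. 202. 202. 201.]
274 [204. 188. 188. 188. 189. 188. 202.] [203. 189. 186. 188. 204. 203.]
278 [183. 181. 181. 181. 182. 186. 186.] [187. 182. 181. 182. 182. 181.]
282 [177. 177. 178. 178. 178. 181. 181.] [181. 179. 178. 177. 177. 177.]
286 [173. 171. 172. 173. 173. 176. 180.] [180. 177. 172. 172. 173. 172.]
290 [169. 167. 168. 167. 170. 171. 181.] [180. 172. 168. 167.   0. 168.]
294 [163. 163. 162. 165. 168. 167. 180.] [179. 167. 163. 164. 162. 164.]
298 [158. 160. 159. 163. 164. 166. 181.] [179. 163. 163. 160. 159. 159.]
[ 593.00931336 -120.28576131  226.96358986] [  76.87252951    0.40379228 -205.62775032] [[ 4.70024039e-04  9.99999497e-01 -8.86253425e-04]
 [ 9.64454661e-01 -2.19126032e-04  2.64248291e-01]
 [ 2.64247964e-01 -9.78954296e-04 -9.64454279e-01]] [[361.45549998   0.         320.282305  ]
 [  0.         361.45549998 238.38645823]
 [  0.           0.           1.        ]]
[(array([457., 155.]), np.float64(0.69), array([ 746.93126341, -311.26400319,   12.        ])), (array([373., 354.]), np.float64(0.56), array([ 313.72533196, -133.3954515 ,   12.        ]))]
```

View pics/s2c.png

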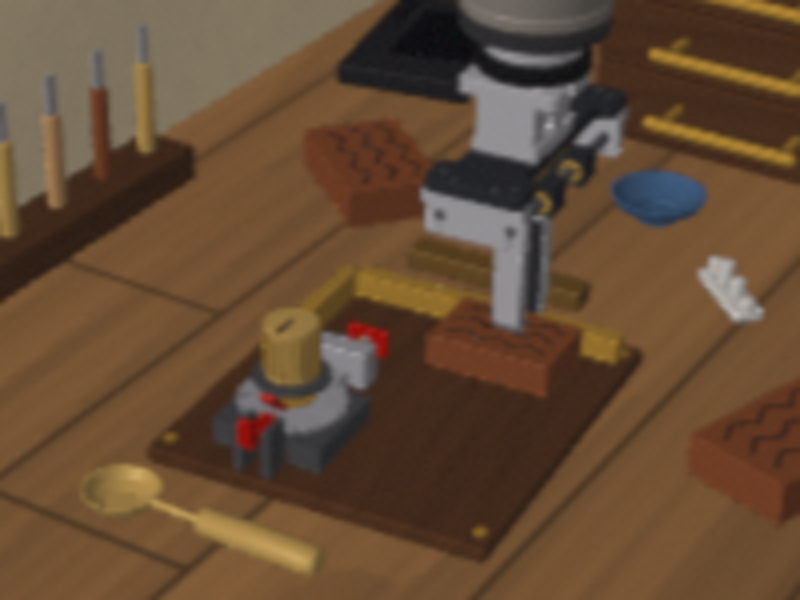

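Run:
```python
from h import *
o=get_obs();p=o["position"]
d=np.load("pics/w6.npy")
for v in range(262,300,4):print(v,d[v,283:296:2].round(0))
for dz in(0,15,30,45):print(dz,(4*(proj("side",p+[0,0,dz])-[230,150])).round(0))
print("block corners in side",(4*(proj("side",[[568,-94,36],[479,-100.5,36],[484.6,-160,36],[573,-153,36],[479,-100,12],[568,-94,12]])-[230,150])).round(0).tolist())
ds=np.load("pics/s2.npy");q=(357,229);print(at_depth("side",q,ds[q[1],q[0]]),at_depth("side",(357,215),ds[215,357]),at_depth("side",(357,234),ds[234,357]))
```

```text
262 [394. 394. 395. 394. 394. 394. 394.]
266 [395. 396. 396. 396. 396. 396. 396.]
270 [398. 398. 397. 398. 398. 396. 395.]
274 [398. 189. 188. 188. 188. 188. 398.]
278 [182. 183. 182. 181. 182. 186. 187.]
282 [178. 178. 177. 177. 178. 182. 180.]
286 [173. 173. 172. 172. 174. 176. 179.]
290 [168. 169. 168. 168. 172. 171. 181.]
294 [164. 163. 163. 163. 166. 167. 180.]
298 [160. 159. 159. 163. 162. 167. 181.]
0 [[516. 351.]]
15 [[517. 332.]]
30 [[518. 313.]]
45 [[519. 294.]]
block corners in side [[427.0, 332.0], [547.0, 366.0], [582.0, 325.0], [464.0, 293.0], [545.0, 397.0], [426.0, 362.0]]
[ 513.26878995 -106.37340564   60.08284206] [ 512.46773085 -100.94610996  105.36489314] [ 516.89709905 -114.70859963   39.18252616]
```

The side crop shows the fingertips over the block's top at (508,325). The depth image says the real fingertips end about 28 mm short of the reported TCP, both here and in w6. That also explains the weak hold on the knob. The block hasn't moved, so I'll back off, go lower with care and push again.

Emit:
{"method": "send_rows", "body": {"plan": "0 0 -10 0 0 0 0.27;-15 0 -12 0 0 0 0.27;-35 0 -12 0 0 0 0.27;-52 0 -12 0 0 0 0.27;-55 0 -5 0 0 0 0.27;-55 0 5 0 0 0 0.27;-55 0 12 0 0 0 0.27;-55 0 16 0 0 0 0.27;-55 0 18 0 0 0 0.27;-55 0 18 0 0 0 0.27"}}

```text
clock: 18.52
position: [461.7, -130.9, 3.3]
tcp_rot: [0.999, 0.042, -0.0, -0.0]
ft_force: [-0.3, -0.0, -0.2]
opening: 25.3
grip_force: 0.0
```

```bash
python3 ob.py
python3 - <<'E'
from h import *
im,d=save("side","s3");d2=save("wrist","w9")[1]
o=get_obs()
for v in (270,274,278):print(v,d2[v,283:296:2].round(0))
for dz in(0,15,28):print((4*(proj("side",o["position"]+[0,25,dz])-[230,150])).round(0))
E
```

```text
18.52 yaw 0.0849 ('position', array([ 461.707, -130.934,    3.284])) ('ft_force', array([-0.313, -0.012, -0.16 ])) ('moment', array([ 0.024, -0.026, -0.046])) ('opening', np.float64(25.263)) ('grip_force', np.float64(0.0)) q7 -1.599
270 [208. 208. 208. 208. 209. 209. 209.]
274 [210. 187. 188. 187. 187. 187. 209.]
278 [183. 183. 182. 182. 183. 186. 186.]
[[572. 411.]]
[[573. 392.]]
[[574. 375.]]
```

Emit:
{"method": "send_rows", "body": {"plan": "0 0 2 0 0 0 0.27;0 0 4 0 0 0 0.27;0 0 6 0 0 0 0.27;0 0 7 0 0 0 0.27;0 0 7 0 0 0 0.27"}}

```text
clock: 19.25
position: [461.6, -131.0, -3.7]
tcp_rot: [0.999, 0.042, -0.0, -0.0]
ft_force: [-0.4, -0.2, 0.2]
opening: 25.8
grip_force: 0.0
```

```bash
python3 ob.py
```

```text
19.25 yaw 0.0847 ('position', array([ 461.574, -131.015,   -3.698])) ('ft_force', array([-0.37 , -0.208,  0.22 ])) ('moment', array([ 0.006, -0.026, -0.005])) ('opening', np.float64(25.801)) ('grip_force', np.float64(0.0)) q7 -1.608
```

Emit:
{"method": "send_rows", "body": {"plan": "5 0 0 0 0 0 0.27;8 0 0 0 0 0 0.27;10 0 0 0 0 0 0.27;12 0 0 0 0 0 0.27;14 0 0 0 0 0 0.27;17 0 0 0 0 0 0.27;21 0 0 0 0 0 0.27;26 0 0 0 0 0 0.27;31 0 0 0 0 0 0.27;36 0 0 0 0 0 0.27;41 0 0 0 0 0 0.27;46 0 0 0 0 0 0.27;51 0 0 0 0 0 0.27;56 0 0 0 0 0 0.27;61 0 0 0 0 0 0.27;66 0 0 0 0 0 0.27;70 0 0 0 0 0 0.27;72 0 0 0 0 0 0.27;72 0 0 0 0 0 0.27"}}

```text
clock: 21.62
position: [533.6, -124.9, -3.6]
tcp_rot: [0.999, 0.042, 0.0, -0.0]
ft_force: [-0.0, -0.9, -0.3]
opening: 25.2
grip_force: 0.0
```

```bash
python3 ob.py;  python3 - <<'E'
from h import *
import pickle;m=camera_model("wrist");im,d=save("wrist","w10");pickle.dump(m,open("w10.pkl","wb"))
E
```

```text
21.62 yaw 0.0848 ('position', array([ 533.563, -124.912,   -3.603])) ('ft_force', array([-0.045, -0.905, -0.283])) ('moment', array([-0.027,  0.006,  0.031])) ('opening', np.float64(25.217)) ('grip_force', np.float64(0.0)) q7 -1.64
```

View pics/w10.png

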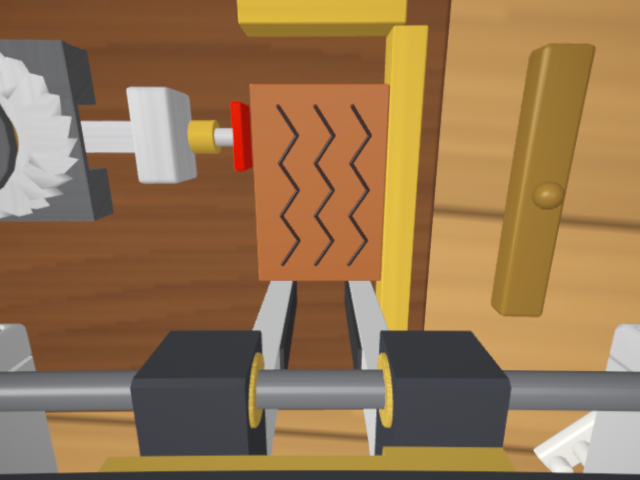

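The block now moves straight along the fence. Its far edge is at row 85, and the stop's top inner edge is at about row 24.

```bash
cat > gap.py <<'E'
from h import *
import sys
m=camera_model("wrist");im,d=save("wrist",sys.argv[1])
o=get_obs();r=R.from_quat(o["tcp_rot"]).as_matrix()
f=lambda q:r[:2,:2].T@(q[:2]-o["position"][:2])
# label pixels with depth heights: stop top z~32 ahead, block top z~36
for u in range(270,381,22):
    zs=[];
    for v in range(0,300):
        q=at_depth("wrist",(u,v),d[v,u],m);zs.append((f(q)[0],q[2]))
    zs=np.array(zs);b=zs[(zs[:,1]>34.2)&(zs[:,1]<39)&(zs[:,0]<115)];s=zs[(zs[:,1]<34)&(zs[:,1]>22)&(zs[:,0]>50)]
    print(u,"block far",b[:,0].max().round(1),"near",b[:,0].min().round(1),"stop face",np.median(s[-4:,0]).round(1) if len(s) else None)
E
python3 gap.py w11
```

```text
270 block far 99.4 near 10.7 stop face 123.4
292 block far 99.4 near 7.9 stop face 123.4
314 block far 99.5 near 10.0 stop face 123.4
336 block far 99.5 near 10.4 stop face 123.3
358 block far 99.4 near 9.3 stop face 123.3
380 block far 99.4 near 10.9 stop face 123.3
```

Emit:
{"method": "send_rows", "body": {"plan": "4 0 0 0 0 0 0.27;8 0 0 0 0 0 0.27;12 0 0 0 0 0 0.27;15 0 0 0 0 0 0.27;18 0 0 0 0 0 0.27;20 0 0 0 0 0 0.27;21.5 0 0 0 0 0 0.27;22.5 0 0 0 0 0 0.27;22.5 0 0 0 0 0 0.27"}}

```text
clock: 22.85
position: [556.0, -123.0, -3.6]
tcp_rot: [0.999, 0.042, 0.0, -0.0]
ft_force: [0.1, 0.3, -0.2]
opening: 25.6
grip_force: 0.0
```

```bash
python3 ob.py; python3 gap.py w12 | sed -n 2,4p
```

```text
22.85 yaw 0.0847 ('position', array([ 555.952, -123.027,   -3.574])) ('ft_force', array([ 0.148,  0.312, -0.234])) ('moment', array([-0.028,  0.027, -0.011])) ('opening', np.float64(25.599)) ('grip_force', np.float64(0.0)) q7 -1.647
292 block far 99.5 near 7.6 stop face 100.9
314 block far 99.5 near 10.5 stop face 101.1
336 block far 99.4 near 10.5 stop face 101.1
```

Emit:
{"method": "send_rows", "body": {"plan": "0.5 0 0 0 0 0 0.27;1 0 0 0 0 0 0.27;1.5 0 0 0 0 0 0.27;1.5 0 0 0 0 0 0.27"}}

```text
clock: 23.4
position: [557.0, -123.0, -3.7]
tcp_rot: [0.999, 0.042, -0.0, 0.0]
ft_force: [-2.6, 0.6, 2.6]
opening: 25.4
grip_force: 1.5
```

```bash
python3 ob.py
```

```text
23.4 yaw 0.0847 ('position', array([ 557.027, -123.01 ,   -3.655])) ('ft_force', array([-2.62 ,  0.557,  2.601])) ('moment', array([-0.021,  0.699, -0.014])) ('opening', np.float64(25.411)) ('grip_force', np.float64(1.482)) q7 -1.648
```

Emit:
{"method": "send_rows", "body": {"plan": "0.4 0 0 0 0 0 0.27;0.4 0 0 0 0 0 0.27;-2 0 0 0 0 0 0.27;-8 0 0 0 0 0 0.27;-12 0 0 0 0 0 0.27;-12 0 0 0 0 0 0.27"}}

```text
clock: 24.15
position: [545.0, -124.1, -3.6]
tcp_rot: [0.999, 0.042, -0.0, 0.0]
ft_force: [0.0, -0.1, 0.3]
opening: 25.2
grip_force: 0.0
```

```bash
python3 ob.py; python3 gap.py w13|sed -n 2,5p
python3 - <<'E'
from h import *
import pickle
m=camera_model("wrist");im,d=save("wrist","w14");pickle.dump(m,open("w14.pkl","wb"))
cv2.imwrite("pics/w14c.png",cv2.resize(im[0:220,120:420,::-1],None,fx=2.6,fy=2.6,interpolation=cv2.INTER_CUBIC))
E
```

```text
24.15 yaw 0.0846 ('position', array([ 545.048, -124.076,   -3.552])) ('ft_force', array([ 0.024, -0.088,  0.34 ])) ('moment', array([ 0.033, -0.037,  0.008])) ('opening', np.float64(25.217)) ('grip_force', np.float64(0.0)) q7 -1.644
292 block far 110.8 near 7.7 stop face 112.5
314 block far 110.6 near 21.8 stop face 112.4
336 block far 113.6 near 21.8 stop face 112.8
358 block far 110.6 near 9.0 stop face 112.3
```

View pics/w14c.png

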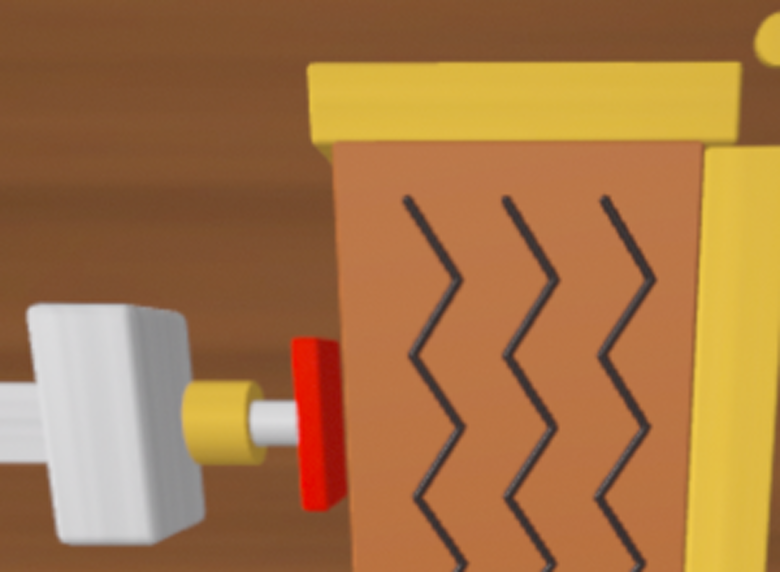

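The block's end is flush on the stop at crop (520,142) and its side lies along the fence. The pad is at crop (318,425), close to the block's side at (345,425). I'll measure that clearance.

Run:
```python
from h import *
import pickle
m=pickle.load(open("w14.pkl","rb"));d=np.load("pics/w14.npy");im=cv2.imread("pics/w14.png")[:,:,::-1]
o=get_obs();r=R.from_quat(o["tcp_rot"]).as_matrix()
f=lambda q:r[:2,:2].T@(q[:2]-o["position"][:2])
for v in(150,161,175,185):
    print("row",v)
    for u in range(232,258):
        q=at_depth("wrist",(u,v),d[v,u],m);print(u,im[v,u].tolist(),f(q)[1].round(1),q[2].round(1),end=" | ")
    print()
    for u in (376,380,384,386,388,390,392): q=at_depth("wrist",(u,v),d[v,u],m);print(u,im[v,u].tolist(),f(q)[1].round(1),q[2].round(1),end=" | ")
    print()
# jaw front top edge
for v in(150,161,175):
    print([(u,im[v,u].tolist(),f(at_depth("wrist",(u,v),d[v,u],m)).round(1)[1],at_depth("wrist",(u,v),d[v,u],m)[2].round(1)) for u in range(160,196,3)])
```

```text
row 150
232 [149, 76, 44] -44.4 12.1 | 233 [204, 52, 21] -43.9 12.3 | 234 [231, 23, 0] -38.3 34.2 | 235 [230, 24, 0] -37.7 35.0 | 236 [229, 20, 0] -37.5 33.7 | 237 [227, 24, 0] -37.1 33.4 | 238 [226, 24, 0] -36.7 33.2 | 239 [225, 26, 0] -36.0 34.4 | 240 [223, 26, 0] -35.9 33.1 | 241 [217, 26, 2] -35.1 34.7 | 242 [198, 24, 5] -34.6 34.8 | 243 [171, 17, 2] -34.4 33.4 | 244 [156, 18, 8] -34.0 33.2 | 245 [153, 17, 7] -33.9 31.7 | 246 [154, 18, 7] -33.7 30.4 | 247 [154, 17, 7] -34.0 26.6 | 248 [153, 17, 6] -34.0 23.8 | 249 [153, 20, 11] -34.1 21.1 | 250 [152, 23, 12] -33.8 19.7 | 251 [149, 55, 28] -33.7 17.7 | 252 [169, 99, 55] -34.2 12.6 | 253 [193, 118, 65] -29.6 35.3 | 254 [190, 119, 69] -29.0 35.8 | 255 [188, 118, 69] -28.4 37.2 | 256 [188, 118, 70] -28.1 36.3 | 257 [189, 119, 71] -27.6 36.3 | 
376 [187, 116, 70] 25.4 35.6 | 380 [187, 116, 70] 27.0 36.8 | 384 [186, 115, 67] 28.8 36.7 | 386 [177, 131, 55] 29.7 36.6 | 388 [233, 196, 74] 31.9 29.6 | 390 [227, 189, 71] 32.6 30.5 | 392 [227, 190, 70] 33.6 30.2 | 
row 161
232 [220, 218, 219] -41.1 27.6 | 233 [223, 197, 197] -40.4 28.7 | 234
[... 4496 characters left out ...]
64(-70.0), np.float64(40.4)), (163, [208, 208, 209], np.float64(-69.3), np.float64(39.2)), (166, [211, 211, 212], np.float64(-67.5), np.float64(40.2)), (169, [210, 210, 211], np.float64(-66.1), np.float64(40.3)), (172, [208, 207, 208], np.float64(-65.0), np.float64(39.9)), (175, [172, 170, 172], np.float64(-63.6), np.float64(40.1)), (178, [147, 146, 148], np.float64(-63.3), np.float64(37.5)), (181, [141, 141, 142], np.float64(-62.9), np.float64(35.1)), (184, [143, 142, 143], np.float64(-62.6), np.float64(32.1)), (187, [143, 142, 144], np.float64(-62.8), np.float64(27.8)), (190, [141, 140, 141], np.float64(-63.2), np.float64(22.8)), (193, [165, 143, 100], np.float64(-59.4), np.float64(29.6))]
```

Clearance: the pad face is at tool y -33.9, the fence inner face at about 31.1 and the block is 60 mm wide. That leaves about 4.9 mm of travel before it bites. Three clicks then give about 3·(7.85−4.9) ≈ 9 N. Now to the knob.

Emit:
{"method": "send_rows", "body": {"plan": "-2 0 -15 0 0 0 0.27;-2 0 -50 0 0 0 0.3;-2 0 -100 0 0 0 0.4;0 0 -150 0 0 0 0.6;12 -25 -150 0 0 -0.15 0.6;24 -50 -150 0 0 -0.3 0.6;36 -75 -150 0 0 -0.45 0.6;48 -100 -150 0 0 -0.6 0.6;58 -125 -150 0 0 -0.75 0.6;67 -144 -150 0 0 -0.81 0.6;67 -144 -150 0 0 -0.81 0.6;67 -144 -150 0 0 -0.81 0.6"}}

```text
clock: 25.75
position: [599.8, 24.3, 146.5]
tcp_rot: [0.902, 0.431, -0.0, 0.0]
ft_force: [-0.1, -0.1, -0.5]
opening: 56.3
grip_force: 0.0
```

```bash
python3 ob.py
python3 - <<'E'
from h import *
import pickle
m=camera_model("wrist");im,d=save("wrist","w15");pickle.dump(m,open("w15.pkl","wb"))
o=get_obs();r=R.from_quat(o["tcp_rot"]).as_matrix()
c=proj("wrist",[[600,25,95]])[0].astype(int);P=[]
for v in range(max(c[1]-60,0),c[1]+60):
  for u in range(c[0]-60,c[0]+60):
    q=at_depth("wrist",(u,v),d[v,u],m)
    if 93<q[2]<98.5:P.append(q)
P=np.array(P);C=(np.percentile(P,99,axis=0)+np.percentile(P,1,axis=0))/2;print(len(P),P.mean(0),C,np.ptp(P,axis=0),"tool shift",(r.T@(C-o["position"])).round(1))
E
```

```text
25.75 yaw 0.8922 ('position', array([599.76 ,  24.305, 146.5  ])) ('ft_force', array([-0.091, -0.06 , -0.529])) ('moment', array([-0.01 , -0.046, -0.002])) ('opening', np.float64(56.301)) ('grip_force', np.float64(0.0)) q7 -1.077
1700 [599.38016778  25.22115722  95.36243866] [599.22345978  25.09852492  95.29429731] [34.92233211 35.50332574  4.70707326] tool shift [ 0.5 -1.1 51.2]
```

Emit:
{"method": "send_rows", "body": {"plan": "0.4 -0.9 30 0 0 0 0.6;0.4 -0.9 60 0 0 0 0.6;0.4 -0.9 85 0 0 0 0.6;0.4 -0.9 100 0 0 0 0.6;0.4 -0.9 108 0 0 0 0.6;0.4 -0.9 110 0 0 0 0.6;0.4 -0.9 110 0 0 0 0.6"}}

```text
clock: 26.68
position: [599.8, 26.1, 37.0]
tcp_rot: [0.902, 0.433, 0.0, 0.0]
ft_force: [-0.5, 0.8, 0.3]
opening: 56.9
grip_force: 0.0
```

```bash
python3 ob.py
```

```text
26.68 yaw 0.8946 ('position', array([599.819,  26.077,  36.95 ])) ('ft_force', array([-0.542,  0.834,  0.342])) ('moment', array([ 0.024, -0.031, -0.01 ])) ('opening', np.float64(56.93)) ('grip_force', np.float64(0.0)) q7 -1.166
```

Emit:
{"method": "send_rows", "body": {"plan": "0 0 0 0 0 0 0.3;0 0 0 0 0 0 0.3;0 0 0 0 0 0 0.3;0 0 0 0 0 0 0.3;0 0 0 0 0 0 0.3"}}

```text
clock: 27.3
position: [599.5, 26.2, 36.6]
tcp_rot: [0.902, 0.433, 0.0, 0.0]
ft_force: [-2.6, 0.5, 4.2]
opening: 35.4
grip_force: 30.0
```

```bash
python3 ob.py
```

```text
27.3 yaw 0.8948 ('position', array([599.522,  26.162,  36.565])) ('ft_force', array([-2.558,  0.463,  4.155])) ('moment', array([ 0.144,  0.316, -0.012])) ('opening', np.float64(35.435)) ('grip_force', np.float64(30.001)) q7 -1.166
```

Emit:
{"method": "send_rows", "body": {"plan": "0 0 -0.4 0 0 0.05 0.3;0 0 -0.4 0 0 0.1 0.3;0 0 -0.4 0 0 0.15 0.3;0 0 -0.4 0 0 0.2 0.3;0 0 -0.4 0 0 0.25 0.3;0 0 -0.4 0 0 0.29 0.3;0 0 -0.4 0 0 0.29 0.3"}}

```text
clock: 28.18
position: [599.6, 26.0, 36.8]
tcp_rot: [0.955, 0.298, 0.0, 0.0]
ft_force: [2.1, -1.2, -0.8]
opening: 35.2
grip_force: 30.0
```

```bash
python3 ob.py
```

```text
28.18 yaw 0.6046 ('position', array([599.622,  25.975,  36.755])) ('ft_force', array([ 2.135, -1.168, -0.752])) ('moment', array([-0.222, -0.51 ,  0.045])) ('opening', np.float64(35.247)) ('grip_force', np.float64(30.0)) q7 -1.419
```

Emit:
{"method": "send_rows", "body": {"plan": "0 0 0 0 0 0.05 0.3;0 0 0 0 0 0.1 0.3;0 0 0 0 0 0.15 0.3;0 0 0 0 0 0.2 0.3;0 0 0 0 0 0.26 0.3;0 0 0 0 0 0.26 0.3"}}

```text
clock: 28.92
position: [599.7, 25.7, 36.8]
tcp_rot: [0.985, 0.172, 0.0, 0.0]
ft_force: [2.0, -2.6, -2.0]
opening: 35.7
grip_force: 30.0
```

```bash
python3 ob.py
python3 - <<'E'
from h import *
import pickle
m=camera_model("wrist");im,d=save("wrist","w16");pickle.dump(m,open("w16.pkl","wb"))
M=np.array([[np.cos(.086),-np.sin(.086)],[np.sin(.086),np.cos(.086)]]);t=np.array([592,-61.2])
a=[]
for v in range(0,480,2):
  for u in range(0,640,2):
    q=at_depth("wrist",(u,v),d[v,u],m);a.append((*((q[:2]-t)@M),q[2],*im[v,u]))
a=np.array(a);j=a[(abs(a[:,2]-40)<1.5)&(a[:,0]>-4)&(a[:,0]<34)&(a[:,1]<30)&(a[:,1]>-40)]
print("jaw top y",len(j),np.percentile(j[:,1],[0,2,98,100]) if len(j) else "")
p=a[(a[:,3]>120)&(a[:,4]<40)&(a[:,1]<0)&(a[:,1]>-60)];print("pad",len(p),np.percentile(p[:,1],[0,2,98,100]) if len(p) else "")
E
```

```text
28.93 yaw 0.3454 ('position', array([599.708,  25.736,  36.759])) ('ft_force', array([ 1.961, -2.643, -2.012])) ('moment', array([-0.578, -0.741, -0.017])) ('opening', np.float64(35.686)) ('grip_force', np.float64(30.0)) q7 -1.645
jaw top y 387 [-1.24601666 -0.36156321 16.50387904 16.85671776]
pad 204 [-29.44322922 -29.04456878 -24.44366465 -24.0523563 ]
```

Emit:
{"method": "send_rows", "body": {"plan": "0 0 0.2 0 0 0.05 0.3;0 0 0.2 0 0 0.1 0.3;0 0 0.2 0 0 0.15 0.3;0 0 0.2 0 0 0.2 0.3;0 0 0.2 0 0 0.26 0.3;0 0 0.2 0 0 0.26 0.3;0 0 0.2 0 0 0.26 0.3"}}

```text
clock: 29.85
position: [599.7, 25.6, 36.7]
tcp_rot: [0.999, 0.044, 0.0, 0.0]
ft_force: [2.5, -4.6, 1.0]
opening: 35.5
grip_force: 30.0
```

```bash
cat > jp.py <<'E'
from h import *
m=camera_model("wrist");im,d=save("wrist","w17")
M=np.array([[np.cos(.086),-np.sin(.086)],[np.sin(.086),np.cos(.086)]]);t=np.array([592,-61.2])
a=[]
for v in range(0,480,2):
  for u in range(0,640,2):
    q=at_depth("wrist",(u,v),d[v,u],m);a.append((*((q[:2]-t)@M),q[2],*im[v,u]))
a=np.array(a);j=a[(abs(a[:,2]-40)<1.5)&(a[:,0]>-4)&(a[:,0]<34)&(a[:,1]<30)&(a[:,1]>-40)]
print("jaw top y",len(j),np.percentile(j[:,1],[0,2,98,100]) if len(j) else "")
p=a[(a[:,3]>120)&(a[:,4]<40)&(a[:,1]<0)&(a[:,1]>-60)];print("pad",len(p),np.percentile(p[:,1],[0,2,98,100]) if len(p) else "")
E
python3 ob.py; python3 jp.py
```

```text
29.85 yaw 0.0872 ('position', array([599.714,  25.571,  36.722])) ('ft_force', array([ 2.538, -4.604,  1.039])) ('moment', array([-1.168, -0.736,  0.08 ])) ('opening', np.float64(35.548)) ('grip_force', np.float64(30.0)) q7 -1.87
jaw top y 424 [-35.45876131  -2.86621728  13.85249338  14.32003932]
pad 220 [-30.34080005 -29.14723745 -24.45409169 -24.31528148]
```

The pad's rear has stayed at -24.4 while the jaw advanced about 2.6 mm, and the moment rose by about 0.09. Both point to roughly 8–9 N. A fourth click would overshoot to about 17 N, so I let go here.

Emit:
{"method": "send_rows", "body": {"plan": "0 0 0 0 0 0 0.6;0 0 0 0 0 0 0.6;0 0 0 0 0 0 0.6;0 0 -10 0 0 0 0.6;0 0 -40 0 0 0 0.6;0 0 -80 0 0 0 0.6;0 0 -120 0 0 0 0.6;-20 0 -130 0 0 0 0.6;-40 0 -130 0 0 0 0.6;-40 0 -130 0 0 0 0.6"}}

```text
clock: 31.15
position: [559.0, 22.5, 167.6]
tcp_rot: [0.999, 0.042, 0.0, 0.0]
ft_force: [0.6, -0.3, 0.1]
opening: 56.6
grip_force: 0.0
```

```bash
python3 ob.py; python3 jp.py
python3 - <<'E'
from h import *
m=camera_model("wrist");im,d=save("wrist","w18")
M=np.array([[np.cos(.086),-np.sin(.086)],[np.sin(.086),np.cos(.086)]]);t=np.array([592,-61.2])
a=np.array([(*((q[:2]-t)@M),q[2]) for v in range(0,300) for u in range(200,640) for q in [at_depth("wrist",(u,v),d[v,u],m)]])
b=a[(abs(a[:,2]-36)<1.5)&(a[:,1]<-32)&(a[:,1]>-93)];print("block x,y",len(b),np.percentile(b[:,0],[1,99]),np.percentile(b[:,1],[0.5,99.5]))
s=a[(abs(a[:,2]-32)<1)&(a[:,0]>50)&(a[:,0]<75)&(a[:,1]<-35)&(a[:,1]>-85)];print("stop",np.percentile(s[:,0],[1,99]))
k=a[(abs(a[:,2]-95)<2)];print("knob top z",len(k),np.median(k[:,2]) if len(k) else "")
c=im[0:320,150:640,::-1];cv2.imwrite("pics/w18c.png",cv2.resize(c,None,fx=1.6,fy=1.6))
E
```

```text
31.15 yaw 0.0849 ('position', array([558.995,  22.527, 167.629])) ('ft_force', array([ 0.644, -0.32 ,  0.078])) ('moment', array([ 0.006, -0.091, -0.025])) ('opening', np.float64(56.595)) ('grip_force', np.float64(0.0)) q7 -1.782
jaw top y 190 [-3.29027011 -2.83454739 14.05180565 14.61775748]
pad 68 [-29.28411251 -29.0984168  -24.50946881 -24.46130535]
block x,y 5537 [-29.672522    59.39706623] [-89.24940319 -32.28677361]
stop [60.35725535 71.51838511]
knob top z 1620 95.35962981622473
```

View pics/w18c.png

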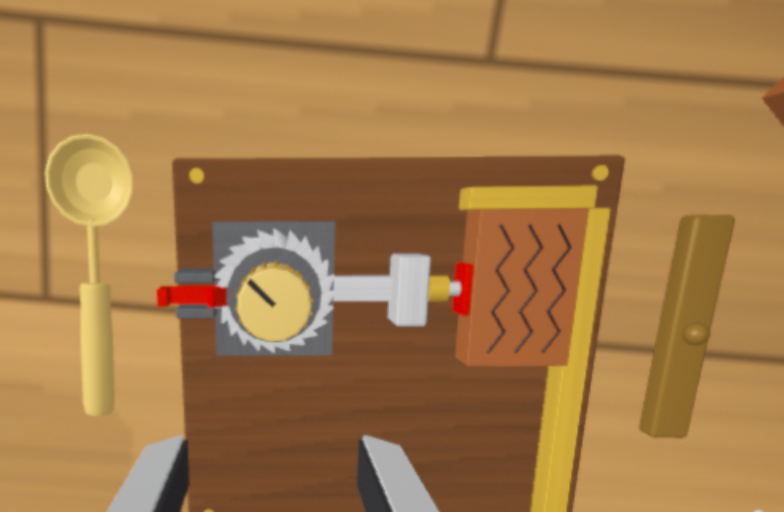

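The block is flush against the stop (520,200) and the fence, and the pad bites it at (463,290). The jaw holds on the third tooth, the knob is up and the pawl is in.

```bash
python3 -c "
from station import *
print(close_job())"
```

```text
the job is handed in; nothing more can be done
None
```

The job is handed in: I opened the clamp fully, slid the block flush against the end stop along the fence, wound the knob on three clicks to an estimated 8–9 N of squeeze (worked out from pad travel and knob moment, not measured directly), and let go at about 31 s.

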